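Slide the hook runner into the slotted track until the spring catch holds it

TASK

Take the loose hook runner, bring its foot to the open end of the slotted track, enter it there with the hook on the side away from the catch arm, and slide it along until it has snapped in behind the spring catch, where it stays held against the sprung bumper after you let go. Slide gently, without forcing it in the track or ramming it against the stop block, and leave the other things on the belt alone.

Things in the scene. Friction and masses are not known exactly. Their poses are not given: they have to be found in the camera images.
- rail: Slotted aluminium track, closed far end, fixed on two feet (90 mm across, 50 mm along). Origin on the belt (z=0) below the open end; +x runs into the track, +y to its left. Smooth channel x = 0 to 270 mm, floor 60 mm above the belt, 32.5 mm wide, 10 mm high inside; slot between the two lips 11 mm wide, lips from x = 10 mm on, their top 75 mm above the belt.
- rail_mouth (a point): Centre of the channel floor at the track's open end, 60 mm above the belt. Axes as the track's. Before it the floor sticks out 12 mm, then slopes down for 10 mm; the side walls flare out over 15 mm, to 43 mm between their tips.
- runner: Hook runner, about 250 g, standing loose on the belt. Origin: centre of its foot's underside; +x goes ahead into the track, axes then lie along the track's. Foot 60x30x8 mm (x,y,z), corners rounded, rides in the channel. Neck 34x8 mm, z 8-18, passes the slot. Saddle 44x24 mm, z 18-34, runs above the lips. Wire J-hook on the -y side, out to 56 mm from the centre, z 6 to 30 mm.
- runner_grip (a point): Centre of the runner's grip block, 56 mm above its underside. The block is 28 x 14 mm (x, y), from 34 to 73 mm above the underside: pinch it across its 14 mm. Axes as the runner's.
- stop_bar: Steel guide bar (140 mm) along the track's +y side, fixed; origin on the belt, 120 mm from the open end on the track's centre line, axes as the track's. It carries the dark stop block with bumper and catch (block 46 mm across, up to 102 mm above the belt), clamped anew each time: the bumper's free face is at x = 25 to 80 mm here, its place is not reported: look, or feel for it.
- bumper_line (a point): Fixed point on the track's centre line, 120 mm from the open end, 86 mm above the belt: the height of the bumper's centre. Bumper: 16 mm rubber disc on a spring, facing the open end; travel 14 mm, then solid. Push: 3 N at first, 6.5 N at 5 mm, 10 N at 10 mm. It meets the saddle's front; the runner latches with it 5 mm in. A latched runner cannot be drawn back; an unlatched one is pushed back.
- catch_line (a point): Fixed point above the track's left lip (y 9 mm), 120 mm from the open end, 88 mm above the belt: the height of the catch. Spring wedge on an arm of the stop block, reaching in from +y to 7.5 mm from the centre line; ramp to the open end, square back 39 mm before the bumper's free face. The saddle's front pushes it aside (up to 5 N), drags by, and it snaps in behind the rear. Arm y 26-36 mm, top 99 mm.
- caliper: Bystander: caliper, 228 mm long, lying on the left. Origin at the centre of its underside.
- tape_roll: Bystander: small white tape roll, 59 mm across, 24 mm high, lying flat between the runner and the track. Origin at the centre of its underside.
- box_blades: Bystander: small carton 35 x 75 x 45 mm, behind the open end of the track. Origin at the centre of its underside.
- plug_gauge: Bystander: plug gauge, 113 mm long, 22 mm thick, lying on the left near the robot. Origin at the centre of its underside.
Things that resemble listed ones, but are neither listed nor needed, are in the scene too. What is shaped like the runner but green or turquoise is not meant.

How it is judged:
By the outcome, as a careful person would: the job done as asked, in the order asked, and still so for the second after the job is handed in, with the robot touching nothing.
It also fails if it takes over 64 s, if anything falls off the work surface, if the arm or the gripper's body presses on something with over 40 N, if the wrist force passes 120 N, or if a joint passes its speed limit or range.

ROBOT

A 6-joint arm with a two-finger parallel gripper is mounted at the origin on a cart in front of the work surface, level with it; the furniture and walls round the work are solid. World frame = base frame: x ahead of the robot, y to its left, z up, the work surface at z = 0. Lengths are in m, angles in rad, forces in N, time in s.
With the tool pointing down it reaches from about 0.25 to 0.775 m from the base axis. Payload 4 kg.
Tool frame: the origin (TCP) lies at the centre of the arm's flange, where the gripper is bolted on; the fingertips stand ahead of it and the grasp point (between the pads) lies 180 mm ahead of it (robot.tcp_to_tips is the z of the fingertips in the tool frame, in m); z points along the fingers, y is the direction in which the jaws open and shut (so a half turn about z gives the same grasp; the last joint's range is limited). The gripper opens to 94 mm and grips with 3 to 60 N. Pads are 16 mm wide; open, the fingers measure 119 mm over their backs; the gripper's body (75 mm by 177 mm) begins 78 mm behind the grasp point.
Start: joints at [1.209, 0.087, 1.371, -0, 1.684, -0.103], TCP at [0.141, 0.532, 0.405] pointing down, gripper open.
Joint ranges: [-3.1, 3.1], [-0.76, 2.03], [0.27, 2.55], [-1.08, 4.22], [0.17, 2.65], [-2.57, 2.57]. Speed limits (rad/s): [2.79, 2.79, 3.14, 3.14, 3.14, 3.14].

INTERFACE

Orientations are given as [roll, pitch, yaw] about the fixed x, y, z axes, in that order (R = Rz(yaw) Ry(pitch) Rx(roll)).
In Python, from bench import robot gives the robot as it stands.
- The arm moves only by the tool move_arm, never from a script. Its argument "increments" is a list that holds one entry, the list of rows, each a list of 7 numbers: the opening, from 0 (shut) to 1 (fully open), then the shift along the tool's x, y, z as a fraction of full scale, then the turn, a rotation vector about the tool's x, y, z as a fraction of full scale. In form: [[[jaw, dx, dy, dz, rx, ry, rz], ...]]. A call has 1 to 8 rows; each row is the pose to reach, as a shift and turn from the pose commanded when the call began, along the tool's axes at that moment; what a row does not reach only later rows make up. Full scale, the value 1, is 0.1 m for a shift and pi/2 rad for a turn. A row lasts 1/12 s, in which the tool goes at most 41.7 mm and 7.16 degrees, less where a joint would pass 70% of its speed; a pose out of reach is approached as far as the arm can. A call with a number of a shift or a turn outside -1 to 1 is refused whole. A call with a gripper value outside its range is refused whole. The fingers move at their own pace and stop on an object; the grip force is fixed at half the most. Time passes only in rows, so rows that repeat a pose let the fingers close. It gives the time, the measured TCP pose, the force and the opening at its end, in the units of the state.
- robot.get_obs(): the state, without advancing time (a new reading comes with each control period).
- robot.snapshot(name): name is "scene" or "top" or "wrist"; returns (picture, depth): 480x640x3 uint8, red, green, blue; 480x640 float32, m along the optical axis (not along the pixel's ray), 0 where there is no reading.
- robot.camera_params(name): a dict with "mtx" (3x3 intrinsics, pixels), "k1" (the pictures are not rectified: a ray, as slopes to the right and down, at radius r is drawn at 1 + k1 r^2 times it, then the intrinsics apply), "R" (3x3) and "t" (3): a world point X has camera coordinates R X + t. Camera axes: x right, y down, z forward; pixel columns grow to the right and rows downward; lengths in m; the calibration is good to about 2 mm. A picture is of the moment at which its call begins: read the wrist's pose just before it. camera_params takes no time and is no camera call; for the wrist camera it gives the pose at the moment of the call.
- robot.close_job(): hands the job in, once; it reports no verdict.
The state is a dict: "time": time; "joint_positions": joint angles; "qvel": joint speeds; "joint_torque": joint torques, N m; "tool_pos": TCP position; "ee_rot": TCP orientation; "wrist_force": force on the tool from outside, world axes, zero at the start; "wrist_torque": the same for the moment, N m; "width": finger opening in m.
Only numpy, scipy, OpenCV 4.12 (cv2) and the standard library are available. Lean on these libraries where they do the work, as an engineer would, in place of code of your own. Each camera call takes 0.05 s, during which the arm holds its last target.

## Working session

There is one attempt and no reset: what is moved stays moved. The work goes in short steps, Python scripts to look and compute and a tool call to move; the robot and the scene stay as the last step left them, time stands still between calls to the robot, and variables do not carry over. Pictures are saved under pics/ and viewed, and the job is handed in when it is done.

Besides the shell and the picture viewer there is one more tool, called after "Emit:" by a JSON object that holds its "op" and its "data". move_arm: Moves the arm, as the interface text tells. Its arguments: {"type":"object","properties":{"increments":{"type":"array","items":{"type":"array","items":{"type":"array","items":{"type":"number","minimum":-1,"maximum":1}}}}},"required":["increments"]}

```bash
mkdir -p pics; ls; python3 - <<'E'
from bench import robot
import cv2,numpy as np
o=robot.get_obs();print({k:np.round(v,3) for k,v in o.items()}, robot.tcp_to_tips)
for n in("scene","top","wrist"):
    c=robot.camera_params(n)
    p,d=robot.snapshot(n)
    cv2.imwrite(f"pics/{n}0.png",p[:,:,::-1]); np.save(f"pics/{n}0d.npy",d)
    print(n,np.round(c["mtx"],1).tolist(),c["k1"],np.round(c["R"],3).tolist(),np.round(c["t"],3))
    np.savez(f"pics/{n}0c.npz",**c)
E
```

```text
pics
{'time': np.float64(0.0), 'joint_positions': array([ 1.209,  0.088,  1.372, -0.   ,  1.684, -0.103]), 'qvel': array([ 0.001,  0.001, -0.001, -0.001, -0.002, -0.001]), 'joint_torque': array([ 1.0000e-03, -3.4019e+01, -3.0243e+01,  7.2000e-02,  3.3000e-02,
       -0.0000e+00]), 'tool_pos': array([0.141, 0.532, 0.404]), 'ee_rot': array([-3.139, -0.   ,  2.883]), 'wrist_force': array([-0.635,  0.421,  0.424]), 'wrist_torque': array([-0.036,  0.028, -0.041]), 'width': np.float64(0.094)} 0.1992
scene [[482.2, 0.0, 329.3], [0.0, 482.2, 242.3], [0.0, 0.0, 1.0]] -0.01757614923363909 [[0.881, -0.472, -0.022], [-0.327, -0.576, -0.749], [0.341, 0.667, -0.662]] [-0.459  0.248  0.946]
top [[507.3, 0.0, 322.6], [0.0, 507.3, 238.3], [0.0, 0.0, 1.0]] 0.03757954600411289 [[0.019, -1.0, 0.023], [-0.996, -0.021, -0.088], [0.088, -0.022, -0.996]] [0.012 0.517 1.166]
wrist [[339.1, 0.0, 323.3], [0.0, 339.1, 238.0], [0.0, 0.0, 1.0]] -0.0063438224031312634 [[0.256, 0.967, -0.001], [0.932, -0.246, 0.264], [0.255, -0.069, -0.964]] [-0.55  -0.027  0.392]
```

View pics/scene0.png

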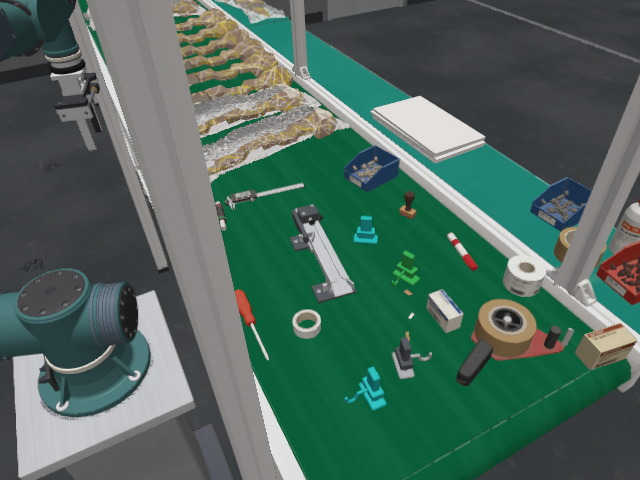

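View pics/top0.png

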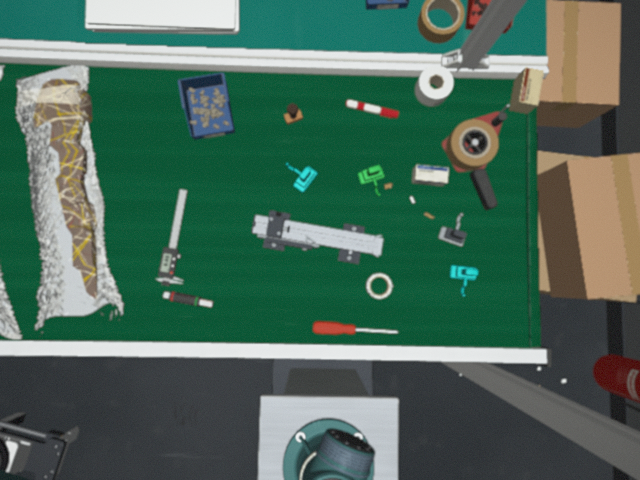

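View pics/wrist0.png

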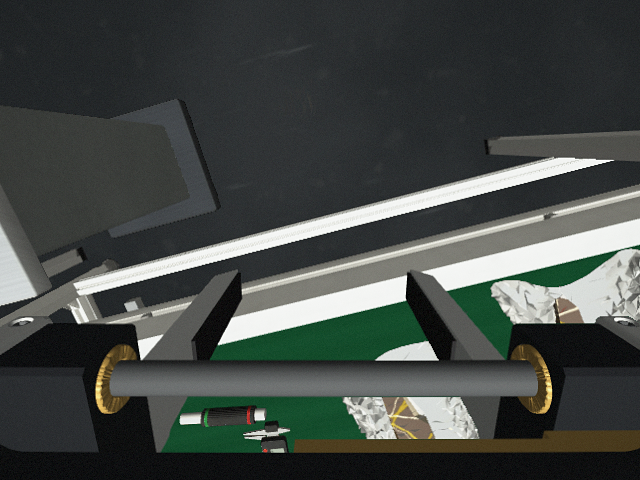

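The only grey runner is at top (453,235), scene (404,358). Lookalikes are turquoise at top (464,272) and (303,178), and green at (371,176). I'll check it in close crops.

```bash
python3 - <<'E'
import cv2,numpy as np
t=cv2.imread("pics/top0.png");s=cv2.imread("pics/scene0.png")
a=cv2.resize(t[190:300,235:400],None,fx=4.6,fy=4.6,interpolation=cv2.INTER_CUBIC)
b=cv2.resize(t[200:300,400:500],None,fx=5,fy=5,interpolation=cv2.INTER_CUBIC)
c=cv2.resize(s[195:305,270:370],None,fx=5,fy=5,interpolation=cv2.INTER_CUBIC)
d=cv2.resize(s[325:415,340:440],None,fx=5,fy=5,interpolation=cv2.INTER_CUBIC)
for n,i in zip("abcd",(a,b,c,d)): cv2.imwrite(f"pics/crop_{n}.png",i)
E
```

```text
(no output)
```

View pics/crop_a.png

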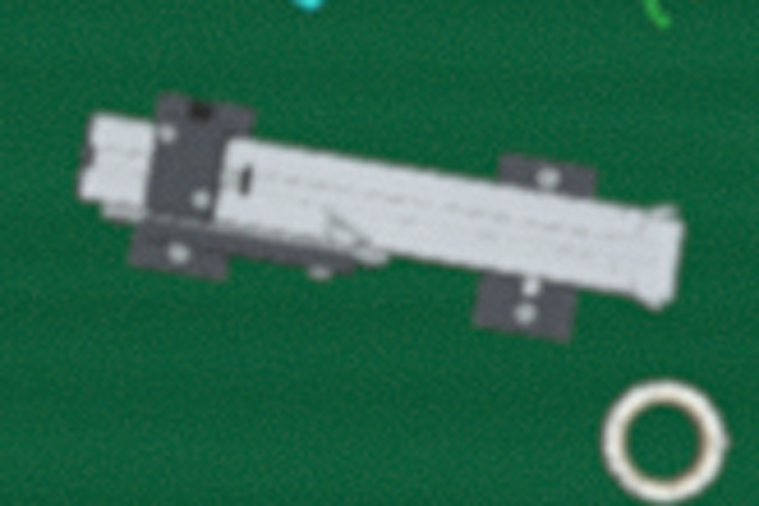

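View pics/crop_b.png

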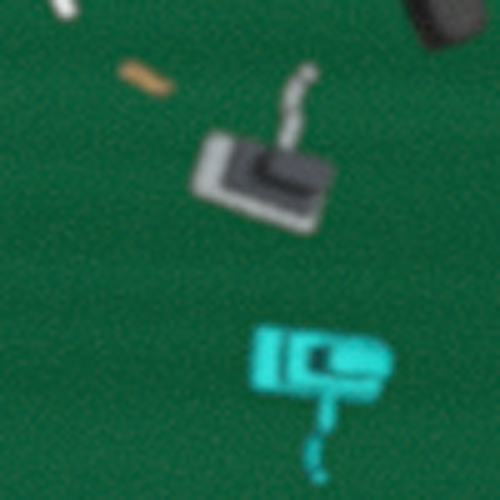

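View pics/crop_c.png

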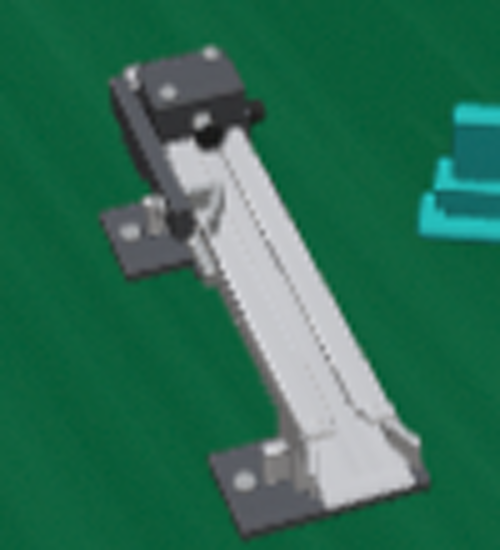

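View pics/crop_d.png

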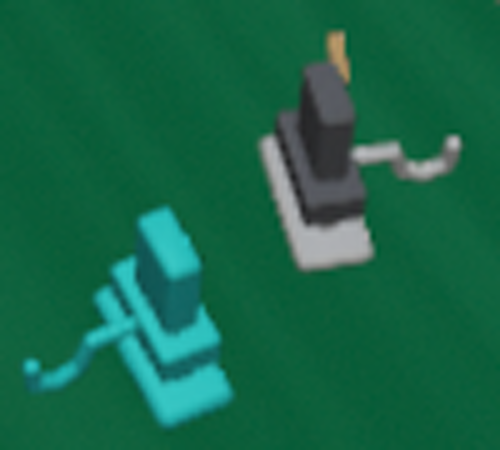

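The runner is confirmed: grey foot, dark saddle and block, with its wire hook pointing away from the robot (top crop (295,100)). The catch arm is on the track's robot side, crop_a (290,245). Next I'll measure positions.

```bash
cat > h.py <<'E'
import numpy as np,cv2
def cast(c,uv,z):
    uv=np.atleast_2d(np.asarray(uv,float)); K=c["mtx"]
    d=(uv-[K[0,2],K[1,2]])/[K[0,0],K[1,1]]
    s=d.copy()
    for _ in range(20): s=d/(1+float(c["k1"])*(s**2).sum(1,keepdims=True))
    r=np.c_[s,np.ones(len(s))]@c["R"]   # R^T r
    o=-c["R"].T@c["t"]
    return o+r*((z-o[2])/r[:,2])[:,None]
def proj(c,X):
    p=np.atleast_2d(X)@c["R"].T+c["t"]; s=p[:,:2]/p[:,2:]
    s=s*(1+float(c["k1"])*(s**2).sum(1,keepdims=True))
    return s*[c["mtx"][0,0],c["mtx"][1,1]]+[c["mtx"][0,2],c["mtx"][1,2]]
def load(n): return cv2.imread(f"pics/{n}.png"),np.load(f"pics/{n}d.npy"),dict(np.load(f"pics/{n}c.npz"))
def snap(robot,cam,name):
    c=robot.camera_params(cam);p,d=robot.snapshot(cam)
    cv2.imwrite(f"pics/{name}.png",p[:,:,::-1]);np.save(f"pics/{name}d.npy",d);np.savez(f"pics/{name}c.npz",**c)
    return p[:,:,::-1].copy(),d,c
E
python3 - <<'E'
from h import *
np.set_printoptions(precision=4,suppress=True)
t,d,c=load("top0")
hsv=cv2.cvtColor(t,cv2.COLOR_BGR2HSV)
# nongreen low saturation
m=((hsv[...,1]<70)).astype(np.uint8)
def comp(x0,y0,x1,y1,mask):
    r=np.zeros_like(mask);r[y0:y1,x0:x1]=mask[y0:y1,x0:x1]
    n,l,s,ce=cv2.connectedComponentsWithStats(r)
    k=1+np.argmax(s[1:,4]);return l==k
# runner foot: bright grey; whole body
b=comp(430,205,480,255,m)
body=cv2.morphologyEx(b.astype(np.uint8),cv2.MORPH_OPEN,np.ones((5,5),np.uint8))
cnt=cv2.findContours(body,cv2.RETR_EXTERNAL,cv2.CHAIN_APPROX_NONE)[0][0]
print("runner body",cv2.minAreaRect(cnt))
bx=cv2.boxPoints(cv2.minAreaRect(cnt));print(bx);print(cast(c,bx,0.006))
# rail bright
r=comp(245,200,395,270,((hsv[...,2]>150)&(hsv[...,1]<60)).astype(np.uint8))
cnt=cv2.findContours(r.astype(np.uint8),cv2.RETR_EXTERNAL,cv2.CHAIN_APPROX_NONE)[0][0]
bx=cv2.boxPoints(cv2.minAreaRect(cnt));print(cv2.minAreaRect(cnt));print(bx,cast(c,bx,.075))
# depth-based points of rail top
vs,us=np.where((d>0)); 
s=(us>245)&(us<395)&(vs>200)&(vs<275);us=us[s];vs=vs[s]
K=c["mtx"];z=d[vs,us]
dd=(np.c_[us,vs]-[K[0,2],K[1,2]])/K[0,0];ss=dd.copy()
for _ in range(10): ss=dd/(1+float(c["k1"])*(ss**2).sum(1,keepdims=True))
X=(np.c_[ss*z[:,None],z]-c["t"])@c["R"]
for lo,hi in((-.01,.01),(.05,.066),(.068,.082),(.09,.11)):
    q=(X[:,2]>lo)&(X[:,2]<hi);print(lo,hi,q.sum(),X[q][:,2].mean() if q.any() else 0)
q=(X[:,2]>.068)&(X[:,2]<.082);P=X[q][:,:2].astype(np.float32)
print(cv2.minAreaRect(P),cv2.boxPoints(cv2.minAreaRect(P)))
E
```

```text
runner body ((451.4382019042969, 236.10110473632812), (26.083703994750977, 15.290447235107422), 12.994616508483887)
[[437.0112 240.618 ]
 [440.4495 225.7191]
 [465.8652 231.5843]
 [462.4269 246.4831]]
[[ 0.5181 -0.2506  0.006 ]
 [ 0.554  -0.2589  0.006 ]
 [ 0.5412 -0.3196  0.006 ]
 [ 0.5054 -0.3112  0.006 ]]
((331.95849609375, 238.71841430664062), (100.44673919677734, 22.639551162719727), 9.360190391540527)
[[280.5628 241.7191]
 [284.2449 219.381 ]
 [383.3542 235.7177]
 [379.6721 258.0558]] [[ 0.502   0.1172  0.075 ]
 [ 0.5524  0.1103  0.075 ]
 [ 0.5205 -0.1128  0.075 ]
 [ 0.4701 -0.105   0.075 ]]
-0.01 0.01 7986 0.0005345210104190063
0.05 0.066 656 0.0602180955426355
0.068 0.082 1474 0.07509870640651943
0.09 0.11 619 0.09952551020567613
((0.5162959694862366, 0.0384129136800766), (0.2904275953769684, 0.06949031352996826), 78.46730041503906) [[ 0.4532 -0.0969]
 [ 0.5213 -0.1108]
 [ 0.5794  0.1737]
 [ 0.5113  0.1876]]
```

```bash
cat >> h.py <<'E'
from scipy.spatial.transform import Rotation as Ro
def tool(o): return Ro.from_euler("xyz",o["ee_rot"]).as_matrix(),np.asarray(o["tool_pos"])
def plan(o,pos,rpy):
    R,p=tool(o);R2=Ro.from_euler("xyz",rpy).as_matrix()
    return R.T@(np.asarray(pos)-p)/0.1, Ro.from_matrix(R.T@R2).as_rotvec()/(np.pi/2)
E
python3 - <<'E'
from h import *
from bench import robot
np.set_printoptions(precision=4,suppress=True)
o=robot.get_obs();R,p=tool(o);c=robot.camera_params("wrist")
C=-c["R"].T@c["t"];print("cam pos tool",R.T@(C-p));print("axes in tool (rows cam x,y,z)",(c["R"]@R))
ct=dict(np.load("pics/top0c.npz"));print(cast(ct,[[460,365],[545,355],[480,60],[453,61]],0), -ct["R"].T@ct["t"])
print(plan(o,[.47,-.27,.40],[np.pi,0,1.40]))
E
```

```text
cam pos tool [0.0773 0.0003 0.0195]
axes in tool (rows cam x,y,z) [[-0.0001  1.     -0.0006]
 [-0.9643 -0.0002 -0.2647]
 [-0.2647  0.0005  0.9643]]
[[ 0.2279 -0.3052  0.    ]
 [ 0.2552 -0.5044  0.    ]
 [ 0.967  -0.3569  0.    ]
 [ 0.963  -0.2904  0.    ]] [0.4119 0.0479 1.2059]
(array([-5.2345, -6.9065,  0.0485]), array([-0.001 ,  0.0007,  0.944 ]))
```

Emit:
{"op": "move_arm", "data": {"increments": [[[1,-0.5,-0.5,0,0,0,0.08],[1,-1,-1,0,0,0,0.16],[1,-1,-1,0,0,0,0.24],[1,-1,-1,0,0,0,0.32],[1,-1,-1,0,0,0,0.4],[1,-1,-1,0,0,0,0.48],[1,-1,-1,0,0,0,0.55]]]}}

```text
time: 0.73
tool_pos: [0.2121, 0.4088, 0.4045]
ee_rot: [-3.141, 0.0, 2.012]
wrist_force: [0.5, -0.3, 0.0]
width: 0.0943
```

```bash
cat > pl.py <<'E'
import sys
from h import *
from bench import robot
np.set_printoptions(precision=4,suppress=True)
o=robot.get_obs();a=[float(x) for x in sys.argv[1:5]]
print("t",o["time"],"pos",o["tool_pos"],"rpy",o["ee_rot"],"F",o["wrist_force"],"w",o["width"])
print(*plan(o,a[:3],[np.pi,0,a[3]]))
E
python3 pl.py .47 -.27 .4 1.40
```

```text
t 0.7333 pos [0.2121 0.4088 0.4045] rpy [-3.1414  0.      2.0115] F [ 0.5019 -0.3119  0.0158] w 0.09429674614207077
[-7.2394 -0.5633  0.0452] [-0.0001  0.0001  0.3893]
```

Emit:
{"op": "move_arm", "data": {"increments": [[[1,-0.5,0,0,0,0,0.08],[1,-1,0,0,0,0,0.16],[1,-1,0,0,0,0,0.24],[1,-1,0,0,0,0,0.32],[1,-1,0,0,0,0,0.39]]]}}

```text
time: 1.15
tool_pos: [0.2556, 0.3182, 0.4045]
ee_rot: [3.142, -0.0, 1.398]
wrist_force: [0.1, 0.1, -0.1]
width: 0.094
```

Emit:
{"op": "move_arm", "data": {"increments": [[[1,-0.4,0.3,0,0,0,0],[1,-0.8,0.6,0,0,0,0],[1,-1,0.9,0,0,0,0]]]}}

```text
time: 1.4
tool_pos: [0.32, 0.2126, 0.4047]
ee_rot: [-3.142, -0.0, 1.41]
wrist_force: [1.3, 1.0, -0.4]
width: 0.0939
```

Emit:
{"op": "move_arm", "data": {"increments": [[[1,-0.4,0.3,0,0,0,0],[1,-0.8,0.6,0,0,0,0],[1,-1,0.6,0,0,0,0],[1,-1,0.6,0,0,0,0]]]}}

```text
time: 1.73
tool_pos: [0.3646, 0.1006, 0.4042]
ee_rot: [3.142, 0.003, 1.397]
wrist_force: [0.7, -0.0, 1.0]
width: 0.0942
```

```bash
python3 pl.py .47 -.27 .4 1.40
python3 - <<'E'
from h import *
from bench import robot
snap(robot,"wrist","w1")
E
```

```text
t 1.7333 pos [0.3646 0.1006 0.4042] rpy [3.1416 0.0032 1.3968] F [ 0.6828 -0.0292  1.0032] w 0.09424318710856633
[-3.4673  1.6797  0.0535] [ 0.      0.0021 -0.002 ]
```

View pics/w1.png

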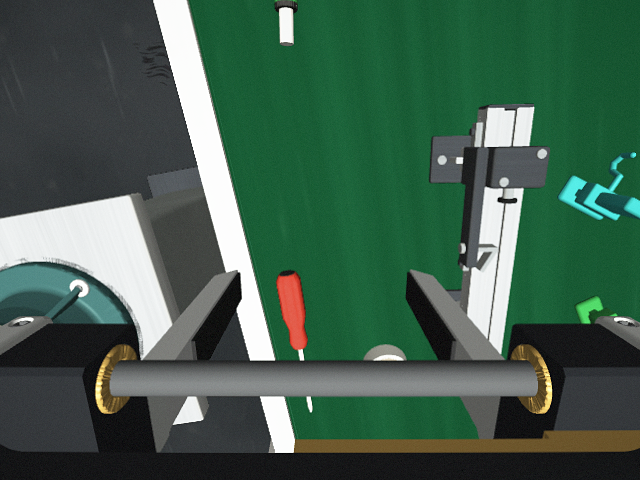

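Emit:
{"op": "move_arm", "data": {"increments": [[[1,-0.2,0.4,0,0,0,0],[1,-0.4,0.8,0,0,0,0],[1,-0.5,1,0,0,0,0],[1,-0.5,1,0,0,0,0],[1,-0.5,1,0,0,0,0]]]}}

```text
time: 2.2
tool_pos: [0.4546, 0.0401, 0.4038]
ee_rot: [-3.139, -0.001, 1.406]
wrist_force: [-0.5, 0.1, -0.1]
width: 0.0939
```

```bash
python3 pl.py .47 -.27 .4 1.40
python3 - <<'E'
from h import *
from bench import robot
snap(robot,"wrist","w2")
E
```

```text
t 2.2 pos [0.4546 0.0401 0.4038] rpy [-3.139  -0.0006  1.4063] F [-0.4799  0.1016 -0.1382] w 0.09390504546651497
[-3.0344  0.6599  0.0345] [-0.0016 -0.0004  0.004 ]
```

View pics/w2.png

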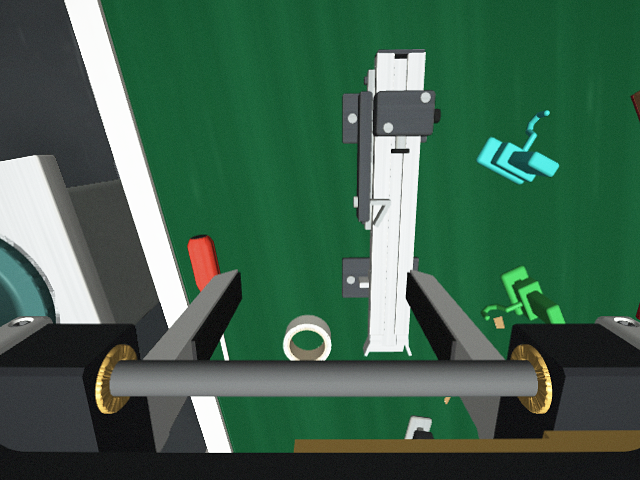

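```bash
python3 - <<'E'
import cv2,numpy as np
t=cv2.imread("pics/w2.png")
a=cv2.resize(t[40:210,335:445],None,fx=3.5,fy=3.5,interpolation=cv2.INTER_CUBIC)
b=cv2.resize(t[190:360,335:445],None,fx=3.5,fy=3.5,interpolation=cv2.INTER_CUBIC)
cv2.imwrite("pics/w2crop.png",np.hstack([a,b]))
E
```

```text
(no output)
```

View pics/w2crop.png

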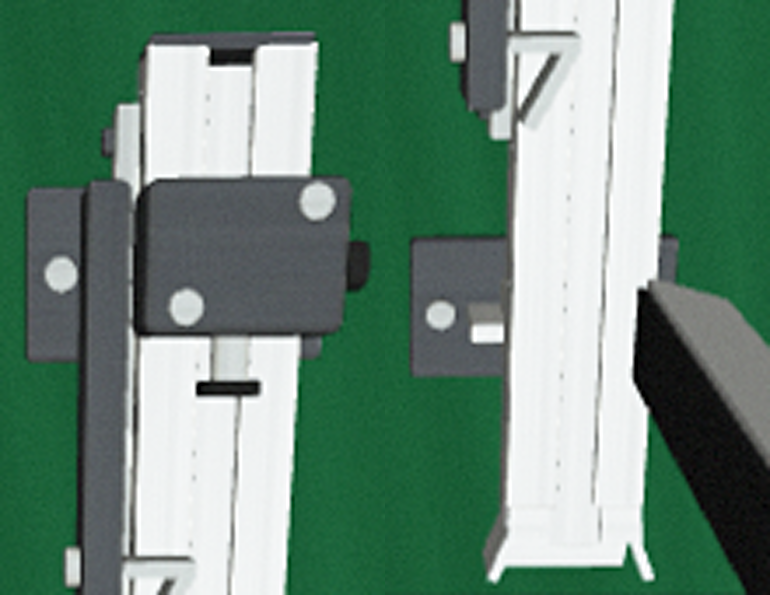

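```bash
python3 - <<'E'
from h import *
np.set_printoptions(precision=4,suppress=True)
t,d,c=load("w2");g=cv2.cvtColor(t,cv2.COLOR_BGR2GRAY).astype(float)
hsv=cv2.cvtColor(t,cv2.COLOR_BGR2HSV)
def line(rows,guess):
    P=[]
    for r in rows:
        x0=guess(r);xs=np.arange(int(x0)-3,int(x0)+5)
        w=np.clip(np.median(g[r,int(x0)-8:int(x0)+9])-g[r,xs]-3,0,None)
        if w.sum()>5:P.append(((w*xs).sum()/w.sum(),r))
    return np.array(P)
dark=lambda r:335+np.interp(r,[60,190+0/3.5,190+500/3.5],[252/3.5,617/3.5,597/3.5])
dot=lambda r:335+np.interp(r,[60,190,190+500/3.5],[208/3.5,577/3.5,558/3.5])
def fit(P,z):
    X=cast(c,P,z)[:,:2]
    for _ in range(3):
        k=np.polyfit(X[:,1],X[:,0],1);e=X[:,0]-np.polyval(k,X[:,1]);X=X[abs(e)<2*e.std()+1e-5]
    return k,e.std(),len(X)
rows=[r for r in list(range(58,88))+list(range(155,330))]
for n,f in(("dark",dark),("dot",dot)):
    k,s,N=fit(line(rows,f),.075);print(n,k,s,N,"heading",np.degrees(np.arctan2(1,k[0])), "x at y=-.1,.15",np.polyval(k,[-.1,.15]))
# right edge green boundary
P=[]
isg=(hsv[...,1]>110)
for r in range(60,265):
    seg=isg[r,395:440]
    if seg.any(): P.append((395+seg.argmax()-.5,r))
P=np.array(P);k,s,N=fit(P,.075);print("right",k,s,N,np.degrees(np.arctan2(1,k[0])),np.polyval(k,[-.1,.15]))
# features
f=lambda X,Y,t0:[335+X/3.5,t0+Y/3.5]
for n,uv,z in(("flare tipL",f(495,580,190),.07),("flareR",f(648,578,190),.07),("floor edge",f(560,566,190),.06),("lip start",f(560,507,190),.075),("bumper face top",f(228,396,40),.094),("bumper bottom edge",f(228,396,40),.086),("catch sq back R",f(578,35,190),.09),("catch back L",f(515,37,190),.09),("catch ramp front",f(522,120,190),.09)):
    print(n,np.round(uv,1),cast(c,uv,z)[0])
E
```

```text
dark [-0.2639  0.6109] 0.013902455307314977 76 heading 104.78548092254775 x at y=-.1,.15 [0.6373 0.5713]
dot [-0.2572  0.5946] 0.011916861702299667 41 heading 104.42242501256213 x at y=-.1,.15 [0.6203 0.556 ]
right [0.1732 0.5344] 0.003309983624937062 161 80.17641600700226 [0.517  0.5603]
flare tipL [476.4 355.7] [ 0.5913 -0.1225  0.07  ]
flareR [520.1 355.1] [ 0.6373 -0.1295  0.07  ]
floor edge [495.  351.7] [ 0.6156 -0.1284  0.06  ]
lip start [495.  334.9] [ 0.6093 -0.0972  0.075 ]
bumper face top [400.1 153.1] [0.5282 0.1001 0.094 ]
bumper bottom edge [400.1 153.1] [0.5298 0.0996 0.086 ]
catch sq back R [500.1 200. ] [0.6111 0.046  0.09  ]
catch back L [482.1 200.6] [0.5955 0.0481 0.09  ]
catch ramp front [484.1 224.3] [0.5963 0.0264 0.09  ]
```

```bash
python3 - <<'E'
from h import *
np.set_printoptions(precision=4,suppress=True)
t,d,c=load("w2");g=cv2.cvtColor(t,cv2.COLOR_BGR2GRAY).astype(float)
def line(rows,guess):
    P=[]
    for r in rows:
        x0=guess(r);xs=np.arange(int(x0)-2,int(x0)+4)
        w=np.clip(np.median(g[r,int(x0)-6:int(x0)+7])-g[r,xs]-4,0,None)
        if w.sum()>5:P.append(((w*xs).sum()/w.sum(),r))
    return np.array(P)
dark=lambda r:335+np.interp(r,[60,190+0/3.5,190+500/3.5],[252/3.5,232/3.5,212/3.5])
dot=lambda r:335+np.interp(r,[60,190,190+500/3.5],[208/3.5,190/3.5,173/3.5])
def fit(P,z):
    X=cast(c,P,z)[:,:2]
    for _ in range(4):
        k=np.polyfit(X[:,1],X[:,0],1);e=X[:,0]-np.polyval(k,X[:,1]);X=X[abs(e)<2*e.std()+1e-5]
    return k,e.std(),len(X)
rows=[r for r in list(range(58,88))+list(range(155,330))]
ks=[]
for n,f in(("dark",dark),("dot",dot)):
    k,s,N=fit(line(rows,f),.075);ks.append(k);print(n,k,s,N,"heading",np.degrees(np.arctan2(1,k[0])), "x at y=-.1,.15",np.polyval(k,[-.1,.15]))
f=lambda X,Y,t0:[335+X/3.5,t0+Y/3.5]
for n,uv,z in(("flare tipL",f(110,580,190),.07),("flareR",f(263,578,190),.07),("floor edge",f(175,566,190),.06),("lip start",f(175,507,190),.075),("bumper face top",f(228,396,40),.094),("bumper bottom edge",f(228,396,40),.086),("catch sq back R",f(193,35,190),.09),("catch back L",f(130,37,190),.09),("catch ramp front",f(137,120,190),.09),("far end",f(230,40,40),.075)):
    print(n,np.round(uv,1),cast(c,uv,z)[0])
E
```

```text
dark [0.154  0.5192] 0.00012117206412822036 199 heading 81.24487196978107 x at y=-.1,.15 [0.5038 0.5423]
dot [0.1539 0.5085] 0.00012115021180801163 40 heading 81.25286173518329 x at y=-.1,.15 [0.4931 0.5316]
flare tipL [366.4 355.7] [ 0.476  -0.1034  0.07  ]
flareR [410.1 355.1] [ 0.5219 -0.1103  0.07  ]
floor edge [385.  351.7] [ 0.497  -0.1087  0.06  ]
lip start [385.  334.9] [ 0.4979 -0.0786  0.075 ]
bumper face top [400.1 153.1] [0.5282 0.1001 0.094 ]
bumper bottom edge [400.1 153.1] [0.5298 0.0996 0.086 ]
catch sq back R [390.1 200. ] [0.5162 0.0617 0.09  ]
catch back L [372.1 200.6] [0.5006 0.0638 0.09  ]
catch ramp front [374.1 224.3] [0.4997 0.0424 0.09  ]
far end [400.7  51.4] [0.5413 0.18   0.075 ]
```

Emit:
{"op": "move_arm", "data": {"increments": [[[1,-0.4,0.1,0,0,0,0],[1,-0.8,0.2,0,0,0,0],[1,-1,0.35,0,0,0,0]]]}}

```text
time: 2.5
tool_pos: [0.4708, -0.0649, 0.4053]
ee_rot: [3.141, 0.001, 1.408]
wrist_force: [-0.0, 0.3, -0.9]
width: 0.0941
```

Emit:
{"op": "move_arm", "data": {"increments": [[[1,-0.4,0.1,0,0,0,0],[1,-0.8,0.2,0,0,0,0],[1,-1,0.35,0,0,0,0]]]}}

```text
time: 2.75
tool_pos: [0.4893, -0.1702, 0.4053]
ee_rot: [3.141, 0.001, 1.406]
wrist_force: [0.8, 0.7, -1.1]
width: 0.0939
```

Emit:
{"op": "move_arm", "data": {"increments": [[[1,-0.4,0.1,0,0,0,0],[1,-0.8,0.2,0,0,0,0],[1,-1,0.35,0,0,0,0],[1,-1,0.35,0,0,0,0]]]}}

```text
time: 3.08
tool_pos: [0.5091, -0.2754, 0.4039]
ee_rot: [-3.141, 0.001, 1.404]
wrist_force: [-0.5, 1.0, -0.3]
width: 0.0942
```

Emit:
{"op": "move_arm", "data": {"increments": [[[1,-0.3,0.1,0,0,0,0],[1,-0.4,0.1,0,0,0,0],[1,-0.4,0.1,0,0,0,0],[1,-0.4,0.1,0,0,0,0],[1,-0.4,0.1,0,0,0,0]]]}}

```text
time: 3.5
tool_pos: [0.5118, -0.3128, 0.4052]
ee_rot: [3.141, -0.001, 1.408]
wrist_force: [-0.6, -0.6, 0.8]
width: 0.094
```

```bash
python3 pl.py .527 -.287 .3 1.40
python3 - <<'E'
from h import *
from bench import robot
snap(robot,"wrist","w3")
E
```

```text
t 3.5 pos [ 0.5118 -0.3128  0.4052] rpy [ 3.1413 -0.0008  1.408 ] F [-0.6197 -0.6285  0.762 ] w 0.0940396438479158
[0.2778 0.1078 1.0518] [ 0.0002 -0.0005  0.0051]
```

View pics/w3.png

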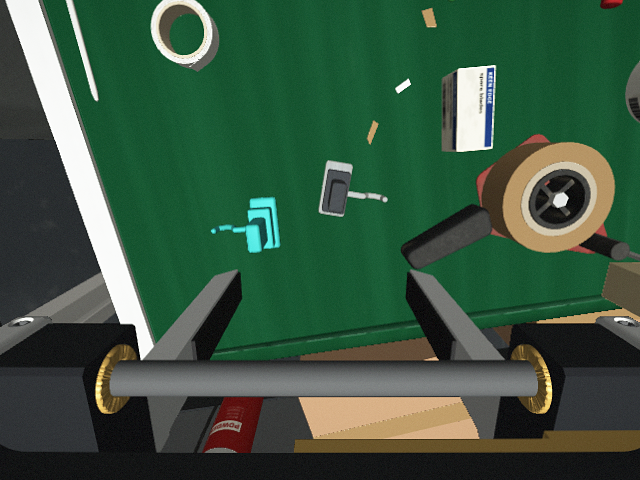

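```bash
python3 - <<'E'
from h import *
np.set_printoptions(precision=4,suppress=True)
t,d,c=load("w3")
cr=t[145:230,300:400];cv2.imwrite("pics/w3crop.png",cv2.resize(cr,None,fx=7,fy=7,interpolation=cv2.INTER_CUBIC))
hsv=cv2.cvtColor(t,cv2.COLOR_BGR2HSV)
m=np.zeros(t.shape[:2],np.uint8);m[150:225,310:360]=(hsv[150:225,310:360,1]<90)
m=cv2.morphologyEx(m,cv2.MORPH_OPEN,np.ones((7,7),np.uint8))
cnt=max(cv2.findContours(m,0,1)[0],key=cv2.contourArea);r=cv2.minAreaRect(cnt);print(r);b=cv2.boxPoints(r);X=cast(c,b,.008);print(b,X);print(X.mean(0))
K=c["mtx"];vs,us=np.mgrid[160:225,310:400];z=d[160:225,310:400];u=us[z>0];v=vs[z>0];z=z[z>0]
s=(np.c_[u,v]-[K[0,2],K[1,2]])/K[0,0];W=(np.c_[s*z[:,None],z]-c["t"])@c["R"]
q=(W[:,2]>.06)&(W[:,2]<.085);P=W[q];print(q.sum(),P.mean(0),cv2.minAreaRect(P[:,:2].astype(np.float32)))
print(cv2.boxPoints(cv2.minAreaRect(P[:,:2].astype(np.float32))))
E
```

```text
((335.20269775390625, 188.28378295898438), (27.783428192138672, 54.41606521606445), 9.462322235107422)
[[317.027  212.8378]
 [325.973  159.1622]
 [353.3784 163.7297]
 [344.4324 217.4054]] [[ 0.5053 -0.3078  0.008 ]
 [ 0.5248 -0.251   0.008 ]
 [ 0.5535 -0.2606  0.008 ]
 [ 0.5351 -0.318   0.008 ]]
[ 0.5296 -0.2843  0.008 ]
458 [ 0.5294 -0.284   0.0728] ((0.5294281840324402, -0.28488439321517944), (0.0279567651450634, 0.013976250775158405), 71.36104583740234)
[[ 0.5183 -0.2959]
 [ 0.5316 -0.3004]
 [ 0.5405 -0.2739]
 [ 0.5273 -0.2694]]
```

View pics/w3crop.png

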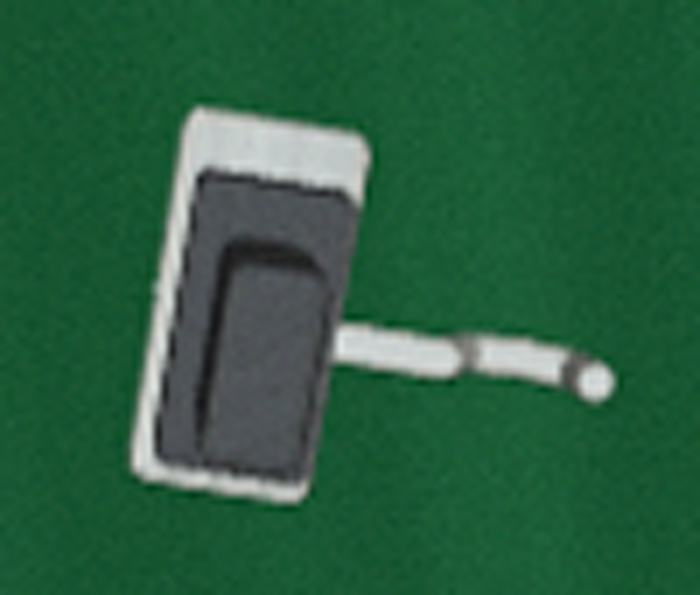

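The runner is at about (0.5295, -0.2846) with a heading of 71.4°. The block measured 28×14 mm, as described. I'll approach with the jaws part-closed so they stay clear of the turquoise one.

```bash
python3 pl.py .5295 -.2846 .3 1.246
```

```text
t 3.55 pos [ 0.5118 -0.3128  0.4052] rpy [ 3.1411 -0.0005  1.4081] F [-0.1806  0.0244 -0.3353] w 0.09374887945098044
[0.3067 0.1282 1.0525] [ 0.0003 -0.0003  0.1032]
```

Emit:
{"op": "move_arm", "data": {"increments": [[[0.45,0.2,0.1,0,0,0,0.05],[0.45,0.307,0.128,0.2,0,0,0.103],[0.45,0.307,0.128,0.5,0,0,0.103],[0.45,0.307,0.128,0.8,0,0,0.103],[0.45,0.307,0.128,1,0,0,0.103],[0.45,0.307,0.128,1,0,0,0.103],[0.45,0.307,0.128,1,0,0,0.103]]]}}

```text
time: 4.13
tool_pos: [0.5293, -0.2853, 0.3039]
ee_rot: [-3.139, -0.001, 1.246]
wrist_force: [0.4, 0.2, 0.9]
width: 0.0506
```

```bash
python3 pl.py .5295 -.2846 .243 1.246
python3 - <<'E'
from h import *
from bench import robot
snap(robot,"wrist","w4")
E
```

```text
t 4.1333 pos [ 0.5293 -0.2853  0.3039] rpy [-3.139  -0.001   1.2456] F [0.4491 0.2054 0.9136] w 0.05056732878552393
[0.0063 0.0015 0.609 ] [-0.0016 -0.0007 -0.0003]
```

View pics/w4.png

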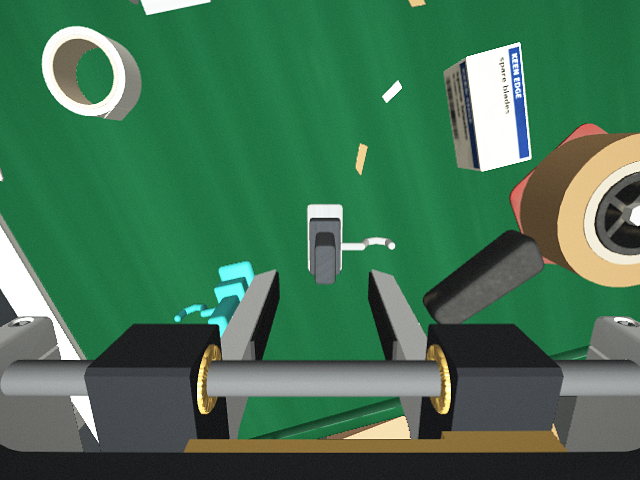

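Emit:
{"op": "move_arm", "data": {"increments": [[[0.4,0.006,0,0.2,0,0,0],[0.4,0.006,0,0.4,0,0,0],[0.4,0.006,0,0.55,0,0,0],[0.4,0.006,0,0.61,0,0,0],[0.4,0.006,0,0.61,0,0,0],[0.4,0.006,0,0.61,0,0,0]]]}}

```text
time: 4.68
tool_pos: [0.5302, -0.2861, 0.2457]
ee_rot: [3.139, 0.001, 1.245]
wrist_force: [-0.3, 0.4, 0.6]
width: 0.0373
```

```bash
python3 pl.py .5295 -.2846 .243 1.246
python3 - <<'E'
from h import *
from bench import robot
snap(robot,"wrist","w5")
E
```

```text
t 4.6833 pos [ 0.5302 -0.2861  0.2457] rpy [3.1387 0.0007 1.2445] F [-0.2625  0.3667  0.6464] w 0.03729423262732875
[ 0.0124 -0.0114  0.0265] [ 0.0019  0.0004 -0.0009]
```

View pics/w5.png

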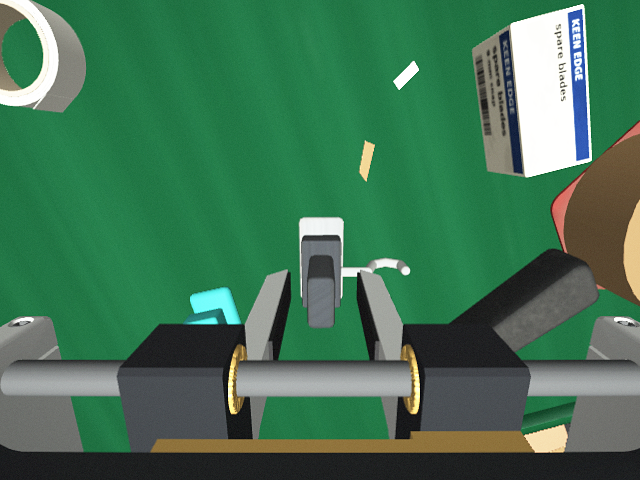

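Emit:
{"op": "move_arm", "data": {"increments": [[[0.4,0.01,0,0.025,0,0,0],[0.2,0.01,0,0.025,0,0,0],[0,0.01,0,0.025,0,0,0],[0,0.01,0,0.025,0,0,0],[0,0.01,0,0.025,0,0,0],[0,0.01,0,0.025,0,0,0],[0,0.01,0,0.025,0,0,0],[0,0.01,0,0.025,0,0,0]]]}}

```text
time: 5.4
tool_pos: [0.53, -0.2849, 0.2414]
ee_rot: [3.141, -0.0, 1.244]
wrist_force: [-0.2, 0.8, 0.9]
width: 0.0137
```

Emit:
{"op": "move_arm", "data": {"increments": [[[0,0,0,0,0,0,0],[0,0,0,0,0,0,0],[0,0,0,0,0,0,0],[0,0,0,0,0,0,0]]]}}

```text
time: 5.73
tool_pos: [0.53, -0.2849, 0.2413]
ee_rot: [3.141, -0.0, 1.244]
wrist_force: [-0.2, 0.6, 1.8]
width: 0.0137
```

```bash
python3 pl.py .5295 -.2846 .343 1.246
```

```text
t 5.7333 pos [ 0.53   -0.2849  0.2413] rpy [ 3.1414 -0.      1.2445] F [-0.1642  0.6469  1.7969] w 0.013675098938102637
[ 0.0018 -0.0054 -1.0167] [ 0.0001 -0.     -0.001 ]
```

Gripped at a width of 13.7 mm. Now I'll lift it and check.

Emit:
{"op": "move_arm", "data": {"increments": [[[0,0,0,-0.2,0,0,0],[0,0,0,-0.5,0,0,0],[0,0,0,-0.8,0,0,0],[0,0,0,-1,0,0,0],[0,0,0,-1,0,0,0],[0,0,0,-1,0,0,0]]]}}

```text
time: 6.23
tool_pos: [0.5301, -0.285, 0.3414]
ee_rot: [3.14, 0.0, 1.245]
wrist_force: [-1.4, 1.1, -2.7]
width: 0.0141
```

```bash
python3 pl.py .4880 -.1676 .341 1.418
```

```text
t 6.2333 pos [ 0.5301 -0.285   0.3414] rpy [3.1401 0.0003 1.2445] F [-1.391   1.1138 -2.6801] w 0.014084798260609498
[ 0.9769 -0.7746  0.0024] [ 0.0009  0.0003 -0.1104]
```

Emit:
{"op": "move_arm", "data": {"increments": [[[0,0.2,-0.15,0,0,0,-0.03],[0,0.4,-0.31,0,0,0,-0.06],[0,0.6,-0.47,0,0,0,-0.11],[0,0.8,-0.63,0,0,0,-0.11],[0,0.98,-0.775,0,0,0,-0.11],[0,0.98,-0.775,0,0,0,-0.11],[0,0.98,-0.775,0,0,0,-0.11],[0,0.98,-0.775,0,0,0,-0.11]]]}}

```text
time: 6.9
tool_pos: [0.4878, -0.1674, 0.3391]
ee_rot: [-3.139, -0.0, 1.417]
wrist_force: [0.5, 0.6, -2.2]
width: 0.0139
```

```bash
python3 pl.py .4880 -.1676 .302 1.418
python3 - <<'E'
from h import *
from bench import robot
snap(robot,"wrist","w6");snap(robot,"scene","s6");i=cv2.imread("pics/s6.png")
cv2.imwrite("pics/s6c.png",cv2.resize(i[180:380,260:460],None,fx=3,fy=3))
E
python3 pl.py .4880 -.1676 .302 1.418
```

```text
t 6.9 pos [ 0.4878 -0.1674  0.3391] rpy [-3.1385 -0.0004  1.4174] F [ 0.5134  0.5818 -2.1823] w 0.013884101618999944
[-0.0019  0.0035  0.3707] [-0.002  -0.0003 -0.0004]
t 7.0 pos [ 0.4881 -0.168   0.3399] rpy [-3.1397 -0.0003  1.4163] F [ 0.3747 -0.5016 -2.1718] w 0.013800217646375445
[ 0.0036 -0.0007  0.3787] [-0.0012 -0.0002 -0.0011]
```

View pics/w6.png

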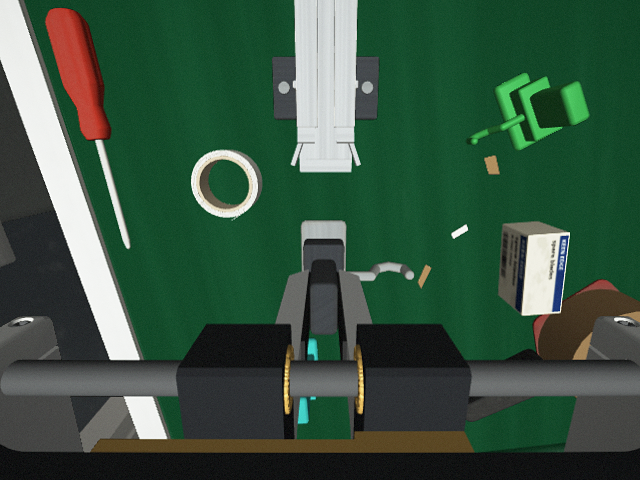

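View pics/s6c.png

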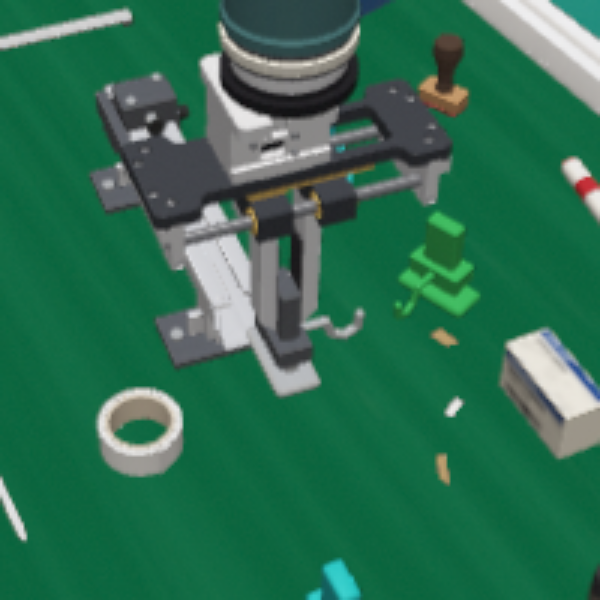

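Emit:
{"op": "move_arm", "data": {"increments": [[[0,0,0,0.15,0,0,0],[0,0,0,0.3,0,0,0],[0,0,0,0.38,0,0,0],[0,0,0,0.38,0,0,0],[0,0,0,0.38,0,0,0],[0,0,0,0.38,0,0,0]]]}}

```text
time: 7.5
tool_pos: [0.4883, -0.1677, 0.3038]
ee_rot: [3.141, 0.0, 1.417]
wrist_force: [0.3, -0.8, -1.7]
width: 0.014
```

```bash
python3 pl.py .4880 -.1676 .302 1.418
python3 - <<'E'
from h import *
from bench import robot
i,_,_=snap(robot,"wrist","w7")
cv2.imwrite("pics/w7c.png",cv2.resize(i[90:290,260:400],None,fx=4,fy=3,interpolation=cv2.INTER_CUBIC))
E
python3 pl.py .4880 -.1676 .302 1.418
```

```text
t 7.5 pos [ 0.4883 -0.1677  0.3038] rpy [3.1406 0.0002 1.4168] F [ 0.3119 -0.839  -1.6818] w 0.013978510908742163
[ 0.0004 -0.0029  0.0179] [ 0.0006  0.0001 -0.0008]
t 7.55 pos [ 0.4883 -0.1676  0.3041] rpy [3.1399 0.0004 1.4169] F [ 1.0286 -0.3186 -1.6253] w 0.013774574764137501
[-0.0004 -0.0032  0.0213] [ 0.0011  0.0003 -0.0007]
```

View pics/w7c.png

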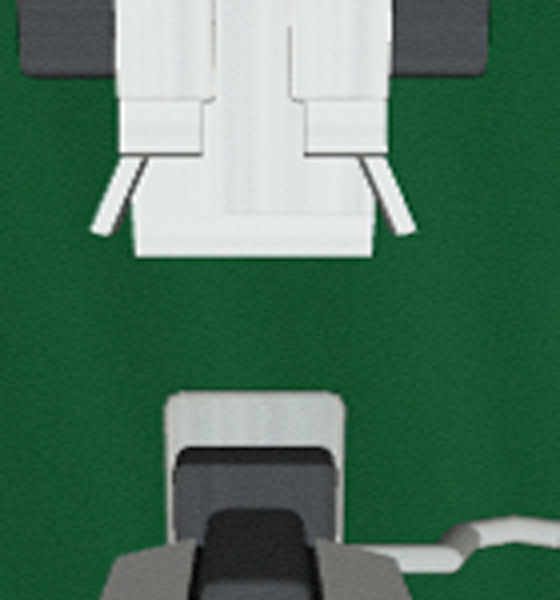

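```bash
python3 - <<'E'
from h import *
np.set_printoptions(precision=4,suppress=True)
_,_,c=load("w7")
f=lambda X,Y:[260+X/4,90+Y/3]
def lat(p): return (p[0]-(0.51385+.15395*p[1]))*.9884*1000
def s(p): return ((p[0]-.5002)*.1521+(p[1]+.0885)*.9884)*1000
for n,uv,z in(("footL",f(167,470),.0705),("footR",f(345,470),.0705),("footfrontL",f(185,393),.0705),("footfrontR",f(325,393),.0705),("slotL",f(215,60),.075),("slotR",f(290,60),.075),("flL",f(100,235),.07),("flR",f(406,235),.07),("floorL",f(135,250),.054),("floorR",f(373,250),.054),("lipstart",f(220,100),.075)):
    p=cast(c,uv,z)[0];print(n,p,"s %.1f lat %.1f"%(s(p),lat(p)))
E
```

```text
footL [ 0.4761 -0.1528  0.0705] s -67.3 lat -14.0
footR [ 0.5051 -0.1573  0.0705] s -67.3 lat 15.3
footfrontL [ 0.4819 -0.1363  0.0705] s -50.0 lat -10.8
footfrontR [ 0.5042 -0.1397  0.0705] s -50.0 lat 11.8
slotL [ 0.4976 -0.071   0.075 ] s 16.9 lat -5.3
slotR [ 0.5083 -0.0727  0.075 ] s 16.9 lat 5.6
flL [ 0.4744 -0.1014  0.07  ] s -16.6 lat -23.5
flR [ 0.5213 -0.1087  0.07  ] s -16.7 lat 23.9
floorL [ 0.4777 -0.1063  0.054 ] s -21.0 lat -19.5
floorR [ 0.5171 -0.1124  0.054 ] s -21.0 lat 20.3
lipstart [ 0.4971 -0.0784  0.075 ] s 9.6 lat -4.6
```

Emit:
{"op": "move_arm", "data": {"increments": [[[0,0.1,-0.004,0.01,0,0,0],[0,0.2,-0.004,0.01,0,0,0],[0,0.3,-0.004,0.012,0,0,0],[0,0.38,-0.004,0.012,0,0,0],[0,0.44,-0.004,0.012,0,0,0],[0,0.5,-0.004,0.012,0,0,0],[0,0.55,-0.004,0.012,0,0,0],[0,0.55,-0.004,0.012,0,0,0]]]}}

```text
time: 8.22
tool_pos: [0.4961, -0.1118, 0.302]
ee_rot: [3.141, -0.001, 1.419]
wrist_force: [0.5, -0.6, -2.9]
width: 0.014
```

```bash
cat > st.py <<'E'
from h import *
from bench import robot
o=robot.get_obs();p=o["tool_pos"];F=o["wrist_force"]
u=np.array([.1521,.9884]);r=np.array([.9884,-.1521]);q=p[:2]-[.5002,-.0885]
print("t %.2f s %.1f lat %.1f z %.1f yaw-err mrad %.1f  Falong %.1f Flat %.1f Fz %.1f"%(o["time"],q@u*1e3,q@r*1e3,p[2]*1e3,(o["ee_rot"][2]-1.418)*1e3,F[:2]@u,F[:2]@r,F[2]),np.round(o["wrist_torque"],2),"w",round(o["width"]*1e3,1))
E
python3 st.py; python3 -c "
from h import *
from bench import robot
i,_,_=snap(robot,'wrist','w8')
cv2.imwrite('pics/w8c.png',cv2.resize(i[90:330,260:400],None,fx=4,fy=2.5,interpolation=cv2.INTER_CUBIC))"
```

```text
t 8.22 s -23.7 lat -0.5 z 302.0 yaw-err mrad 0.5  Falong -0.5 Flat 0.6 Fz -2.9 [-0.05  0.08  0.05] w 14.0
```

View pics/w8c.png

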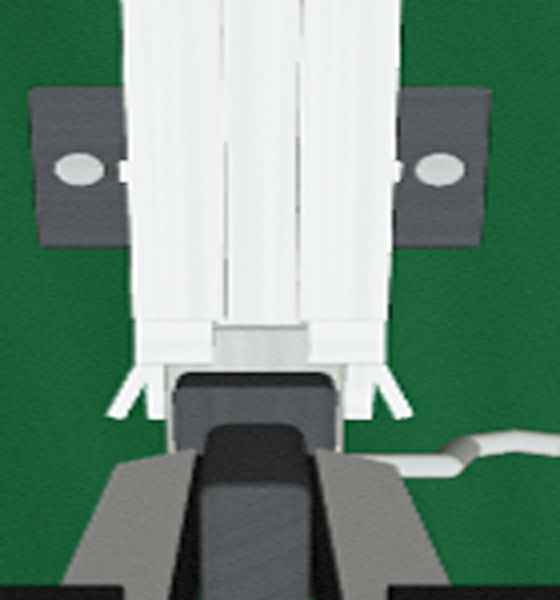

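Emit:
{"op": "move_arm", "data": {"increments": [[[0,0.03,0.006,0,0,0,0],[0,0.07,0.006,0,0,0,0],[0,0.11,0.006,0,0,0,0],[0,0.15,0.006,0,0,0,0],[0,0.2,0.006,0,0,0,0],[0,0.25,0.006,0,0,0,0],[0,0.3,0.006,0,0,0,0],[0,0.3,0.006,0,0,0,0]]]}}

```text
time: 8.93
tool_pos: [0.5013, -0.0823, 0.302]
ee_rot: [3.142, -0.001, 1.418]
wrist_force: [-0.0, -0.2, -1.6]
width: 0.0137
```

```bash
python3 st.py; python3 -c "
from h import *
from bench import robot
i,_,_=snap(robot,'wrist','w9')
cv2.imwrite('pics/w9c.png',cv2.resize(i[90:330,260:400],None,fx=4,fy=2.5,interpolation=cv2.INTER_CUBIC))";python3 st.py
```

```text
t 8.93 s 6.3 lat 0.1 z 302.0 yaw-err mrad 0.4  Falong -0.2 Flat 0.0 Fz -1.6 [-0.06  0.08  0.06] w 13.7
t 8.98 s 5.9 lat 0.1 z 301.9 yaw-err mrad 0.2  Falong 0.0 Flat -1.3 Fz -2.3 [-0.1   0.05 -0.04] w 13.5
```

View pics/w9c.png

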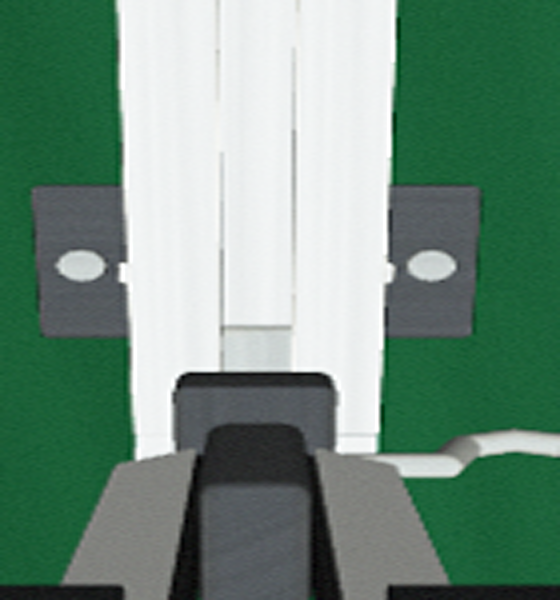

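Emit:
{"op": "move_arm", "data": {"increments": [[[0,0.08,0,0,0,0,0],[0,0.2,0,0,0,0,0],[0,0.32,0,0,0,0,0],[0,0.44,0,0,0,0,0],[0,0.56,0,0,0,0,0],[0,0.68,0,0,0,0,0],[0,0.75,0,0,0,0,0],[0,0.8,0,0,0,0,0]]]}}

```text
time: 9.65
tool_pos: [0.5135, -0.0028, 0.3019]
ee_rot: [-3.142, -0.0, 1.419]
wrist_force: [1.0, 0.0, -2.3]
width: 0.0136
```

```bash
python3 st.py
```

```text
t 9.65 s 86.7 lat 0.2 z 301.9 yaw-err mrad 0.7  Falong 0.2 Flat 1.0 Fz -2.3 [-0.05  0.09 -0.  ] w 13.6
```

No resistance so far. The catch should touch at about s = 110 mm, so I'll slow down.

Emit:
{"op": "move_arm", "data": {"increments": [[[0,0.04,0,0,0,0,0],[0,0.08,0,0,0,0,0],[0,0.12,0,0,0,0,0],[0,0.16,0,0,0,0,0],[0,0.2,0,0,0,0,0],[0,0.24,0,0,0,0,0],[0,0.28,0,0,0,0,0],[0,0.32,0,0,0,0,0]]]}}

```text
time: 10.32
tool_pos: [0.5184, 0.0277, 0.302]
ee_rot: [3.142, -0.0, 1.417]
wrist_force: [-0.2, 0.1, -2.6]
width: 0.0138
```

```bash
python3 st.py; python3 -c "
from h import *
from bench import robot
i,_,_=snap(robot,'wrist','w10')
cv2.imwrite('pics/w10c.png',cv2.resize(i[90:330,250:400],None,fx=4,fy=2.5,interpolation=cv2.INTER_CUBIC))";python3 st.py
```

```text
t 10.32 s 117.6 lat 0.3 z 302.0 yaw-err mrad -1.0  Falong 0.1 Flat -0.2 Fz -2.6 [-0.26 -0.14  0.04] w 13.8
t 10.37 s 118.1 lat 0.4 z 302.1 yaw-err mrad -0.4  Falong 0.2 Flat 0.7 Fz -2.2 [-0.06 -0.1   0.02] w 13.9
```

View pics/w10c.png

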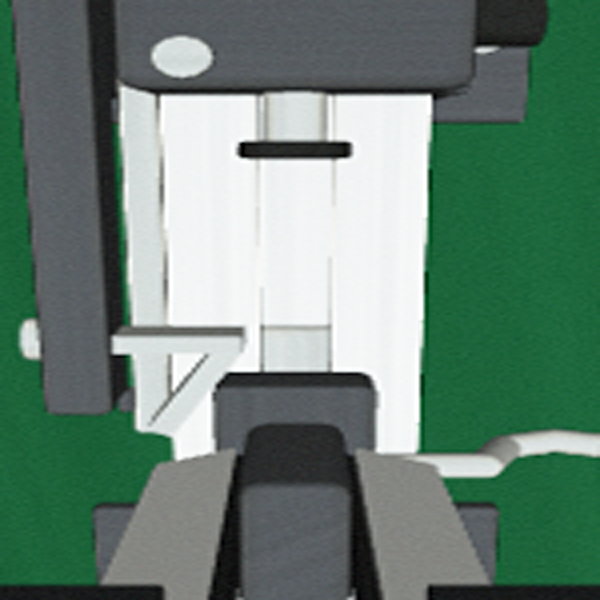

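The saddle front (crop (295,380)) is reaching the wedge ramp, and the bumper disc is ahead at (295,148). Alignment is good, so I'll continue slowly.

Emit:
{"op": "move_arm", "data": {"increments": [[[0,0.04,0,0,0,0,0],[0,0.08,0,0,0,0,0],[0,0.12,0,0,0,0,0],[0,0.15,0,0,0,0,0],[0,0.18,0,0,0,0,0],[0,0.21,0,0,0,0,0]]]}}

```text
time: 10.87
tool_pos: [0.5218, 0.0485, 0.3022]
ee_rot: [3.14, -0.001, 1.417]
wrist_force: [2.1, -1.6, -2.3]
width: 0.0141
```

```bash
python3 st.py
```

```text
t 10.87 s 138.7 lat 0.5 z 302.2 yaw-err mrad -0.7  Falong -1.3 Flat 2.3 Fz -2.3 [-0.31 -0.53 -0.03] w 14.1
```

Emit:
{"op": "move_arm", "data": {"increments": [[[0,0.03,0,0,0,0,0],[0,0.06,0,0,0,0,0],[0,0.09,0,0,0,0,0],[0,0.12,0,0,0,0,0],[0,0.15,0,0,0,0,0],[0,0.18,0,0,0,0,0]]]}}

```text
time: 11.37
tool_pos: [0.5243, 0.0662, 0.302]
ee_rot: [3.142, -0.0, 1.417]
wrist_force: [2.4, -1.2, -2.0]
width: 0.014
```

```bash
python3 st.py
```

```text
t 11.37 s 156.6 lat 0.3 z 302.0 yaw-err mrad -0.6  Falong -0.8 Flat 2.6 Fz -2.0 [-0.35 -0.52  0.04] w 14.0
```

Emit:
{"op": "move_arm", "data": {"increments": [[[0,0.02,0,0,0,0,0],[0,0.04,0,0,0,0,0],[0,0.06,0,0,0,0,0],[0,0.08,0,0,0,0,0],[0,0.1,0,0,0,0,0],[0,0.12,0,0,0,0,0],[0,0.13,0,0,0,0,0]]]}}

```text
time: 11.95
tool_pos: [0.5262, 0.0786, 0.302]
ee_rot: [-3.142, 0.002, 1.417]
wrist_force: [3.3, -4.9, -2.0]
width: 0.0138
```

```bash
python3 st.py; python3 st.py
```

```text
t 11.95 s 169.1 lat 0.3 z 302.0 yaw-err mrad -0.7  Falong -4.4 Flat 4.0 Fz -2.0 [-1.02 -0.43  0.09] w 13.8
t 11.95 s 169.1 lat 0.3 z 302.0 yaw-err mrad -0.7  Falong -4.4 Flat 4.0 Fz -2.0 [-1.02 -0.43  0.09] w 13.8
```

Emit:
{"op": "move_arm", "data": {"increments": [[[0,0.01,0,0,0,0,0],[0,0.02,0,0,0,0,0],[0,0.03,0,0,0,0,0],[0,0.04,0,0,0,0,0],[0,0.045,0,0,0,0,0]]]}}

```text
time: 12.37
tool_pos: [0.5268, 0.0821, 0.302]
ee_rot: [-3.141, 0.004, 1.417]
wrist_force: [1.2, -6.5, -0.6]
width: 0.0137
```

```bash
python3 st.py
```

```text
t 12.37 s 172.7 lat 0.4 z 302.0 yaw-err mrad -1.5  Falong -6.3 Flat 2.1 Fz -0.6 [-1.42 -0.33  0.07] w 13.7
```

Emit:
{"op": "move_arm", "data": {"increments": [[[0,0.01,0,0,0,0,0],[0,0.015,0,0,0,0,0],[0,0.015,0,0,0,0,0]]]}}

```text
time: 12.62
tool_pos: [0.527, 0.0834, 0.302]
ee_rot: [-3.141, 0.004, 1.416]
wrist_force: [1.4, -7.3, -1.1]
width: 0.0137
```

```bash
python3 st.py
```

```text
t 12.62 s 174.0 lat 0.4 z 302.0 yaw-err mrad -1.6  Falong -7.0 Flat 2.5 Fz -1.1 [-1.51 -0.29  0.08] w 13.7
```

Emit:
{"op": "move_arm", "data": {"increments": [[[0,0.008,0,0,0,0,0],[0,0.015,0,0,0,0,0],[0,0.015,0,0,0,0,0]]]}}

```text
time: 12.87
tool_pos: [0.5268, 0.0848, 0.3016]
ee_rot: [-3.139, 0.005, 1.416]
wrist_force: [0.3, -7.8, -0.9]
width: 0.0133
```

```bash
python3 st.py
```

```text
t 12.87 s 175.4 lat -0.0 z 301.6 yaw-err mrad -1.9  Falong -7.6 Flat 1.5 Fz -0.9 [-1.57  0.07 -0.02] w 13.3
```

Emit:
{"op": "move_arm", "data": {"increments": [[[0,0.008,0,0,0,0,0],[0,0.015,0,0,0,0,0],[0,0.015,0,0,0,0,0]]]}}

```text
time: 13.12
tool_pos: [0.527, 0.0861, 0.3016]
ee_rot: [-3.139, 0.006, 1.416]
wrist_force: [0.3, -7.8, -1.7]
width: 0.0139
```

```bash
python3 st.py; python3 -c "
from h import *
from bench import robot
i,_,_=snap(robot,'wrist','w11')
cv2.imwrite('pics/w11c.png',cv2.resize(i[90:330,250:400],None,fx=4,fy=2.5,interpolation=cv2.INTER_CUBIC))";python3 st.py
```

```text
t 13.12 s 176.7 lat -0.0 z 301.6 yaw-err mrad -2.0  Falong -7.7 Flat 1.5 Fz -1.7 [-1.71  0.08 -0.02] w 13.9
t 13.17 s 176.7 lat -0.0 z 301.6 yaw-err mrad -2.0  Falong -8.1 Flat 0.8 Fz -1.3 [-1.7   0.09 -0.  ] w 13.8
```

View pics/w11c.png

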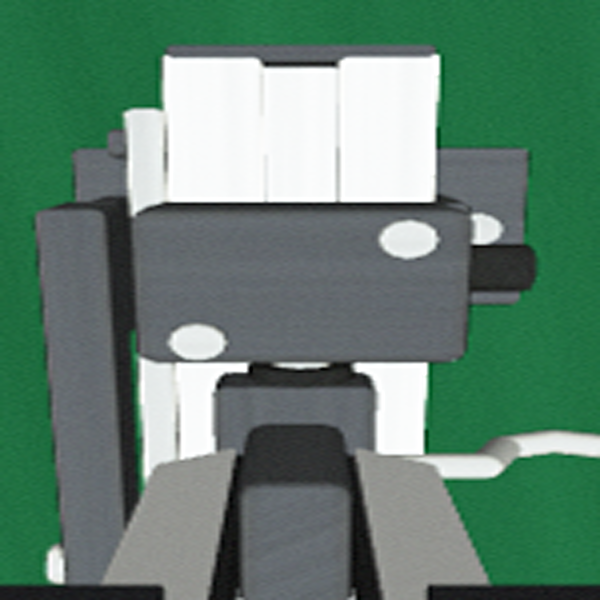

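The lateral force fell and the block shifted at about s = 175, which suggests it snapped. I'll ease back a few mm to test whether it's held.

Emit:
{"op": "move_arm", "data": {"increments": [[[0,-0.01,0,0,0,0,0],[0,-0.02,0,0,0,0,0],[0,-0.025,0,0,0,0,0],[0,-0.025,0,0,0,0,0]]]}}

```text
time: 13.5
tool_pos: [0.5267, 0.0839, 0.3016]
ee_rot: [-3.139, 0.004, 1.416]
wrist_force: [0.4, -6.4, -1.2]
width: 0.0141
```

```bash
python3 st.py
```

```text
t 13.50 s 174.5 lat -0.1 z 301.6 yaw-err mrad -2.0  Falong -6.3 Flat 1.4 Fz -1.2 [-1.36 -0.03 -0.06] w 14.1
```

Emit:
{"op": "move_arm", "data": {"increments": [[[0,-0.01,0,0,0,0,0],[0,-0.015,0,0,0,0,0],[0,-0.015,0,0,0,0,0],[0,-0.015,0,0,0,0,0]]]}}

```text
time: 13.83
tool_pos: [0.5266, 0.0834, 0.3015]
ee_rot: [-3.139, 0.001, 1.417]
wrist_force: [-0.6, -5.4, -2.1]
width: 0.0137
```

```bash
python3 st.py
```

```text
t 13.83 s 173.9 lat -0.1 z 301.5 yaw-err mrad -1.1  Falong -5.4 Flat 0.2 Fz -2.1 [-1.15  0.16  0.01] w 13.7
```

Emit:
{"op": "move_arm", "data": {"increments": [[[0,-0.01,0,0,0,0,0],[0,-0.015,0,0,0,0,0],[0,-0.015,0,0,0,0,0],[0,-0.015,0,0,0,0,0]]]}}

```text
time: 14.17
tool_pos: [0.5265, 0.0827, 0.3015]
ee_rot: [-3.14, -0.001, 1.418]
wrist_force: [-0.3, 0.2, -3.8]
width: 0.014
```

```bash
python3 st.py
```

```text
t 14.17 s 173.2 lat -0.1 z 301.5 yaw-err mrad -0.4  Falong 0.2 Flat -0.4 Fz -3.8 [-0.37  0.33 -0.03] w 14.0
```

The along-track force fell to about 0 at s = 173.2, where an unlatched runner would still be pushed with about 5 N. The catch is holding it, so I'll release.

Emit:
{"op": "move_arm", "data": {"increments": [[[0.15,0,0,0,0,0,0],[0.25,0,0,0,0,0,0],[0.27,0,0,0,0,0,0],[0.27,0,0,0,0,0,0],[0.27,0,0,0,0,0,0],[0.27,0,0,0,0,0,0]]]}}

```text
time: 14.67
tool_pos: [0.527, 0.0824, 0.3026]
ee_rot: [3.14, -0.001, 1.417]
wrist_force: [-0.5, -0.7, -1.2]
width: 0.0254
```

Emit:
{"op": "move_arm", "data": {"increments": [[[0.27,0,0,-0.05,0,0,0],[0.27,0,0,-0.15,0,0,0],[0.27,0,0,-0.4,0,0,0],[0.27,0,0,-0.7,0,0,0],[0.27,0,0,-1,0,0,0],[0.27,0,0,-1,0,0,0],[0.27,0,0,-1,0,0,0]]]}}

```text
time: 15.25
tool_pos: [0.527, 0.0823, 0.4057]
ee_rot: [3.135, -0.002, 1.417]
wrist_force: [-0.3, -0.3, -0.5]
width: 0.0251
```

```bash
python3 st.py
```

```text
t 15.25 s 172.9 lat 0.5 z 405.7 yaw-err mrad -0.6  Falong -0.3 Flat -0.3 Fz -0.5 [-0.04  0.07  0.03] w 25.1
```

Emit:
{"op": "move_arm", "data": {"increments": [[[0.27,-0.3,0,0,0,0,0],[0.27,-0.6,0,0,0,0,0],[0.27,-0.9,0,0,0,0,0],[0.27,-0.9,0,0,0,0,0],[0.27,-0.9,0,0,0,0,0],[0.27,-0.9,0,0,0,0,0]]]}}

```text
time: 15.75
tool_pos: [0.5129, -0.0065, 0.401]
ee_rot: [-3.14, -0.001, 1.417]
wrist_force: [-0.2, 0.2, 0.8]
width: 0.0256
```

```bash
python3 st.py; python3 -c "
from h import *
from bench import robot
i,_,_=snap(robot,'wrist','w12');j,_,_=snap(robot,'top','t12')
a=cv2.resize(i[60:300,240:420],None,fx=2.2,fy=2.2,interpolation=cv2.INTER_CUBIC)
cv2.imwrite('pics/w12c.png',a);cv2.imwrite('pics/t12c.png',j[150:350,140:540])"
```

```text
t 15.75 s 83.0 lat 0.1 z 401.0 yaw-err mrad -1.1  Falong 0.2 Flat -0.2 Fz 0.8 [-0.16  0.07  0.  ] w 25.6
```

View pics/w12c.png

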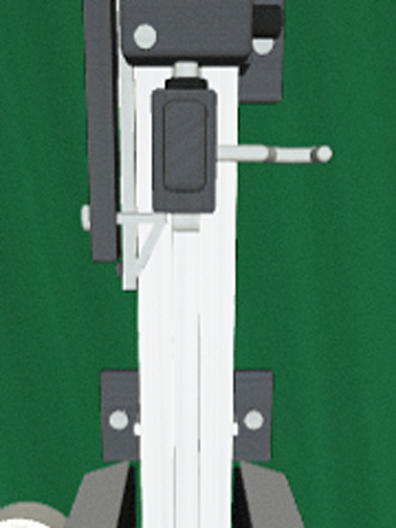

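View pics/t12c.png

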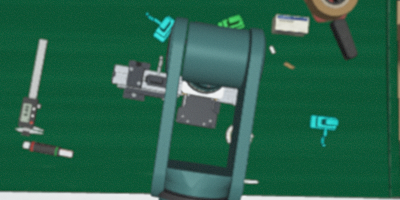

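The crop shows the saddle against the bumper at (187,85) and the wedge snapped in behind its rear at (150,218). The hook is on the far side, the gripper is clear, and the bystanders visible in the top crop are undisturbed. I'm handing in.

```bash
python3 -c "
from bench import robot
print(robot.close_job())"
```

```text
the job is handed in; nothing more can be done
None
```

The grey hook runner is latched in the track: it sits behind the spring catch, pressed against the bumper, with its hook on the side away from the catch arm. I handed the job in at about 16 s.

- **Entry and slide:** I pinched the runner by its grip block, entered its foot at the open end and slid it in. The highest readings I took were about 8 N along the track and 4 N sideways; readings came only at the end of each move.
- **Latch check:** Easing back, the push from the bumper fell from about 5–6 N to 0 at 173 mm along the track, close to the 173.5 mm expected, so the catch is holding it.
- **Last picture:** After I let go and backed off, the wrist picture showed the wedge behind the saddle's rear, the saddle on the bumper and the gripper clear.
- **Other things on the belt:** I touched none of them on purpose, and those visible in the last top picture looked undisturbed. The arm hid part of that view, including most of the tape roll and the green lookalike, so those were not fully confirmed.

No check failed. Position estimates from the camera and from the arm differed by about 0.5–1 mm sideways, and I corrected for that at the track's mouth.

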